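Cover the open date pot and lift the pot carrier

TASK

Set the loose bamboo lid on the open pot in the carrier (set it down, do not let it drop) so that it sits level and fully seated, and let go of it. Then pick up the carrier by its wooden handle, with both covered pots standing in it, lift it at least 8 cm clear of the table and finish still holding it there in the air, level and still. Keep the carrier level all the way, and leave the two buns and the gift box where they are.

Things in the scene. Friction and masses are not known exactly. Their poses are not given: they have to be found in the camera images.
- carrier: Loose steel tray 254 x 90 mm, long along its x; walls 25 mm high, floor and walls 3 mm thick; two cross walls make three bays of about 81 x 84 mm. A pot stands in each end bay, about 84 mm from the centre, with 2 to 4 mm of play; the middle bay carries only the handle. About 0.3 kg, under 1 kg loaded, weight nearly balanced under the handle. Origin: centre of the underside; z up.
- handle (a point): Centre of the carrier's handle: a wooden bar 84 mm long along the carrier's y axis, 14 mm thick along the carrier's x, 22 mm high, whose centre is 145 mm above the carrier's underside (top at 156 mm). It stands on two steel rods of 8 mm diameter, 36 mm either side of its centre. Axes are those of the carrier.
- open_pot_rim (a point): Centre of the mouth (at rim height) of the open white ceramic pot, 60 mm high, 76 mm outer diameter, wall 4 mm (mouth 68 mm wide), with a few dried dates low inside. It stands in one end bay of the carrier, so its rim is 63 mm above the carrier's underside. z up.
- covered_pot_rim (a point): Centre of the mouth of the other, identical pot in the other end bay, which already has its lid on. z up.
- lid_mid (a point): Loose bamboo lid, on the table at the start: disc 78 mm across, 4 mm thick; below it a plug 62 mm across (foot chamfered to 58), 8 mm deep, that enters the mouth; above it a round knob 20 mm across, 26 mm high. 38 mm tall, 0.05 kg. Point: on its axis, half-way up, 19 mm above the plug's underside, 7 mm above the disc's top; 11 mm above the pot's rim point when seated. z up.
- fitted_lid_mid (a point): The identical lid that sits loose, already seated, on the covered pot; point and axes as for the loose lid. Top of its knob is 30 mm above that pot's rim.
- round_bun: Bystander: pumpkin-shaped orange bun, 70 mm wide, 55 mm high. Origin: centre of its underside.
- gift_box: Bystander: red closed gift box, 99 x 79 mm, 58 mm high. Origin: centre of its underside.
- peach_bun: Bystander: pink pointed peach-shaped bun, 68 mm wide, 50 mm high. Origin: centre of its underside.
There are look-alikes about, which are no part of the job. Leave any black or turquoise look-alike of the part that bears lid_mid alone. Leave any blue or purple look-alike of the part that bears open_pot_rim alone.

How it is judged:
On the way, in this order (a step that is already met when the one before it is completed fails the run):
1. the loose lid is seated on the open pot and let go, the carrier still standing on the table (z of lid_mid in the frame of open_pot_rim between 0.0075 and 0.0145 m and distance between lid_mid and open_pot_rim below 0.016 m and angle between the z axis of lid_mid and the z axis of open_pot_rim, either way round below 0.06 rad and contact force between lid and the fingers below 0.1 N and height (world z) of carrier below 0.01 m), for 0.2 s.
2. the carrier is held by the fingers and clear of the table (height (world z) of carrier above 0.05 m and contact force between carrier and the fingers above 3 N), for 0.2 s.
At the end, for the whole second after the job is handed in: Carrier held by its handle, underside over 75 mm above the table, tilt under 0.12 rad, under 20 mm/s and 0.12 rad/s, resting on nothing else; both pots down in their bays (7 mm, 0.08 rad), lids seated (3.5 mm, 0.06 rad); arm touches no pot or lid (height (world z) of carrier above 0.075 m and angle between carrier's own z axis and vertical below 0.12 rad and linear speed of carrier below 0.02 m/s and angular speed of carrier below 0.12 rad/s and contact force between carrier and the fingers above 3 N and contact force between carrier and round_bun below 0.1 N and contact force between carrier and gift_box below 0.1 N and contact force between carrier and peach_bun below 0.1 N and distance between the grasp point and handle below 0.06 m and contact force between each of open_pot, covered_pot, lid, fitted_lid and the fingers below 0.1 N and contact force between each of open_pot, covered_pot, lid, fitted_lid and the arm below 0.1 N and z of lid_mid in the frame of open_pot_rim between 0.0075 and 0.0145 m and distance between lid_mid and open_pot_rim below 0.016 m and angle between the z axis of lid_mid and the z axis of open_pot_rim, either way round below 0.06 rad and z of open_pot_rim in the frame of carrier between 0.056 and 0.07 m and angle between the z axis of each of open_pot_rim, covered_pot_rim and the z axis of carrier, either way round below 0.08 rad and z of fitted_lid_mid in the frame of covered_pot_rim between 0.0075 and 0.0145 m and distance between fitted_lid_mid and covered_pot_rim below 0.016 m and angle between the z axis of fitted_lid_mid and the z axis of covered_pot_rim, either way round below 0.06 rad and z of covered_pot_rim in the frame of carrier between 0.056 and 0.07 m); the arm keeps its last pose, push and grip.
It fails at once if the loose lid is let fall onto the pot: not held by the arm while above the open pot and more than 20 mm above its seat (horizontal distance between lid_mid and open_pot_rim below 0.05 m and z of lid_mid in the frame of open_pot_rim above 0.031 m and contact force between lid and the fingers below 0.01 N and contact force between lid and the arm below 0.01 N).
It fails at once if the carrier is tipped by more than 0.3 rad (angle between carrier's own z axis and vertical above 0.3 rad).
It fails at once if a bun or the gift box is moved by more than 30 mm (distance of any of round_bun, gift_box, peach_bun from where it was at the start of the episode above 0.03 m).
It also fails if it takes over 53 s, if anything falls off the work surface, if the arm or the gripper's body presses on something with over 40 N, if the wrist force passes 120 N, or if a joint passes its speed limit or range.

ROBOT

A 6-joint arm with a two-finger parallel gripper is mounted at the origin on the work surface. World frame = base frame: x ahead of the robot, y to its left, z up, the work surface at z = 0. Lengths are in m, angles in rad, forces in N, time in s.
With the tool pointing down it reaches from about 0.35 to 0.975 m from the base axis. Payload 4.9 kg.
Tool frame: the origin (TCP) lies at the very end of the fingers, on their centre line; the grasp point (between the pads) lies 19 mm behind it; z points along the fingers, y is the direction in which the jaws open and shut (so a half turn about z gives the same grasp; the last joint's range is limited). The gripper opens to 85 mm and grips with 20 to 120 N. Pads are 22 mm wide; open, the fingers measure 114 mm over their backs; the gripper's body (76 mm by 85 mm) begins 54 mm behind the grasp point. The pads swing forward as they close: fully open they stand 13 mm farther back than shut.
Start: joints at [-1.342, 0.053, 1.613, -0, 1.476, -0.119], TCP at [0.213, -0.588, 0.231] pointing down, gripper open.
Joint ranges: [-3.01, 3.01], [-1.01, 2.22], [0.06, 2.58], [-1.02, 4.17], [0.09, 2.62], [-3.14, 3.14]. Speed limits (rad/s): [2.57, 2.57, 3.14, 3.14, 3.14, 3.14].

INTERFACE

Orientations are given as a unit quaternion [w, x, y, z].
In Python, from plant import monitor, eyes, manip gives the robot as it stands.
- The arm moves only by the tool step_arm, never from a script. Its argument "motion" is a list of rows, each a list of 7 numbers: the shift along the world's x, y, z scaled (see below), then the turn, a rotation vector about the world's x, y, z scaled (see below), then the closure in counts, from 0 (fully open) to 255 (shut). In form: [[x, y, z, ax, ay, az, grip], ...]. A call has 1 to 10 rows; each row is the pose to reach, as a shift and turn from the pose commanded when the call began; what a row does not reach only later rows make up. The controller multiplies each number of a shift by 0.5 m and each number of a turn by 1.5 rad. A row lasts 1/10 s, in which the tool goes at most 50 mm and 8.59 degrees, less where a joint would pass 70% of its speed; a pose out of reach is approached as far as the arm can. A call with a number of a shift or a turn outside -1 to 1 is refused whole. A call with a gripper value outside its range is refused whole. The fingers move at their own pace and stop on an object; the grip force is fixed at half the most. Time passes only in rows, so rows that repeat a pose let the fingers close. It gives the time, the measured TCP pose, the force and the opening at its end, in the units of the state.
- monitor.state(): the state, without advancing time (a new reading comes with each control period).
- eyes.grab_frame(name): name is "scene" or "top"; returns a dict with "pixels" (400x640x3 uint8, red, green, blue), "mtx" (3x3 intrinsics, pixels), "rvec" (rotation vector, rad) and "tvec" (3), from world to camera coordinates, as OpenCV has them. Camera axes: x right, y down, z forward; pixel columns grow to the right and rows downward; lengths in m; the calibration is good to about 2 mm. A picture is of the moment at which its call begins. There is no depth.
- manip.job_done(): hands the job in, once; it reports no verdict.
Trained networks look in the newest picture that a camera, given by its name, has taken for a name from the list of things; names that differ only in an ending like _2 or _b are one class to them, and where a whole thing is asked for, a point or a joint stands for the part that bears it (a point fixed in the world has none). Each returns a list of dicts, best first, with "p" (0 to 1); they miss things now and then, are a little off and sometimes report something else, mostly with a low value. They report only what shows in the picture. A call takes as long as a camera call. They do not tell look-alikes from the thing itself.
- eyes.look_for(name, camera): "box" ([centre column, centre row, width, height] in pixels, round what is visible of it).
- eyes.pinpoint(name, camera): "uv" ([column, row] in pixels: a listed point, or the origin of a listed thing).
The state is a dict: "time": time; "joint_pos": joint angles; "joint_vel": joint speeds; "joint_efforts": joint torques, N m; "tool_pos": TCP position; "tool_rot": TCP orientation; "contact_force": force on the tool from outside, world axes, zero at the start; "ft_torque": the same for the moment, N m; "gripper_width": opening from 0.0 (shut) to 1.0 (fully open).
Only numpy, scipy, OpenCV 4.12 (cv2) and the standard library are available. Lean on these libraries where they do the work, as an engineer would, in place of code of your own. Each camera call takes 0.05 s, during which the arm holds its last target.

## Working session

There is one attempt and no reset: what is moved stays moved. The work goes in short steps, Python scripts to look and compute and a tool call to move; the robot and the scene stay as the last step left them, time stands still between calls to the robot, and variables do not carry over. Pictures are saved under pics/ and viewed, and the job is handed in when it is done.

Besides the shell and the picture viewer there is one more tool, called after ">>>" as a command line: name --pt "numbers of a row" for each row, then --argument value for the rest. step_arm: Moves the arm, as the interface text tells. Its arguments: {"type":"object","properties":{"motion":{"type":"array","items":{"type":"array","items":{"type":"number"}}}},"required":["motion"]}

```bash
ls; mkdir -p pics
cat > h.py <<'E'
from plant import monitor, eyes, manip
import numpy as np, cv2
def grab(n,fn=None):
    f=eyes.grab_frame(n)
    if fn: cv2.imwrite('pics/'+fn,f['pixels'][:,:,::-1])
    return f
def ray(f,uv):
    R=cv2.Rodrigues(np.array(f['rvec'],float))[0]; t=np.array(f['tvec'],float).ravel()
    p=cv2.undistortPoints(np.array([[uv]],float),np.array(f['mtx'],float),None)[0,0]
    return -R.T@t, R.T@np.array([p[0],p[1],1.])
def atz(f,uv,z):
    c,d=ray(f,uv); return c+d*(z-c[2])/d[2]
def tri(f1,u1,f2,u2):
    c1,d1=ray(f1,u1);c2,d2=ray(f2,u2)
    s=np.linalg.lstsq(np.stack([d1,-d2],1),c2-c1,rcond=None)[0]
    a=c1+s[0]*d1;b=c2+s[1]*d2
    return (a+b)/2,np.linalg.norm(a-b)
def proj(f,P):
    return cv2.projectPoints(np.array(P,float).reshape(-1,3),np.array(f['rvec'],float),np.array(f['tvec'],float),np.array(f['mtx'],float),None)[0].reshape(-1,2)
E
python3 - <<'E'
from h import *
np.set_printoptions(precision=3,suppress=True)
print(monitor.state())
F={c:grab(c,c+'0.png') for c in('scene','top')}
import pickle;pickle.dump(F,open('F0.pkl','wb'))
for c in F: print(c,ray(F[c],(320,200)),F[c]['mtx'][0][0])
for n in 'carrier handle open_pot_rim covered_pot_rim lid_mid fitted_lid_mid round_bun gift_box peach_bun'.split():
  for c in F:
    print(n,c,[(np.round(d['uv']),round(d['p'],2)) for d in eyes.pinpoint(n,c)][:6])
E
```

```text
pics
{'time': 0.0, 'joint_pos': array([-1.342,  0.053,  1.614,  0.   ,  1.476, -0.119]), 'joint_vel': array([-0.001, -0.001,  0.001, -0.   ,  0.001,  0.   ]), 'joint_efforts': array([  0.   , -39.368, -37.018,  -0.   ,   0.007,   0.   ]), 'tool_pos': array([ 0.213, -0.587,  0.23 ]), 'tool_rot': array([-0.001,  0.985,  0.173, -0.   ]), 'contact_force': array([-0.821,  0.321,  0.418]), 'ft_torque': array([ 0.005, -0.027, -0.036]), 'gripper_width': 1.0023953798079845}
scene (array([1.154, 0.465, 0.855]), array([-0.53 , -0.475, -0.703])) 389.89259499356297
top (array([ 0.551, -0.066,  1.372]), array([ 0.036, -0.002, -0.999])) 507.1691759284364
carrier scene [(array([410., 252.]), 0.59)]
carrier top [(array([219., 236.]), 0.93)]
handle scene [(array([417., 220.]), 0.91)]
handle top [(array([204., 235.]), 0.74), (array([366., 228.]), 0.34)]
open_pot_rim scene [(array([404., 264.]), 0.65), (array([442., 303.]), 0.63)]
open_pot_rim top [(array([178., 158.]), 0.83), (array([154., 198.]), 0.68), (array([204., 205.]), 0.56)]
covered_pot_rim scene [(array([422., 217.]), 0.51)]
covered_pot_rim top [(array([366., 227.]), 0.59), (array([221., 265.]), 0.52)]
lid_mid scene [(array([320., 215.]), 0.94), (array([296., 190.]), 0.64), (array([274., 167.]), 0.62)]
lid_mid top [(array([367., 226.]), 0.86), (array([318., 209.]), 0.86), (array([411., 227.]), 0.76)]
fitted_lid_mid scene [(array([422., 217.]), 0.54), (array([259., 254.]), 0.42)]
fitted_lid_mid top [(array([224., 271.]), 0.94)]
round_bun scene [(array([260., 253.]), 0.55)]
round_bun top [(array([333., 129.]), 0.95)]
gift_box scene [(array([316., 308.]), 0.84), (array([260., 150.]), 0.59)]
gift_box top [(array([249., 129.]), 0.57)]
peach_bun scene [(array([260., 153.]), 0.69)]
peach_bun top [(array([461., 248.]), 0.63)]
```

View pics/scene0.png

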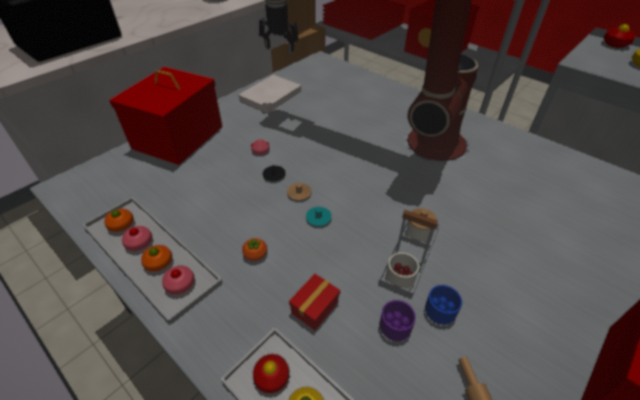

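View pics/top0.png

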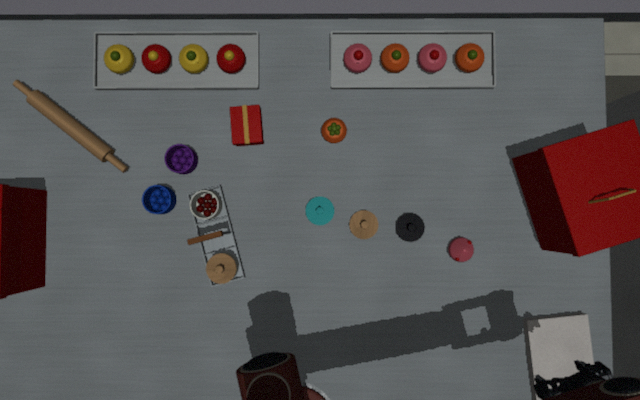

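Run:
```python
from h import *
import pickle
F=pickle.load(open('F0.pkl','rb'))
t=F['top']['pixels'][:,:,::-1];s=F['scene']['pixels'][:,:,::-1]
a=cv2.resize(t[180:290,170:260],None,fx=4,fy=4,interpolation=cv2.INTER_CUBIC)
b=cv2.resize(t[195:250,340:440],None,fx=4,fy=4,interpolation=cv2.INTER_CUBIC)
c=cv2.resize(s[195:300,375:450],None,fx=4,fy=4,interpolation=cv2.INTER_CUBIC)
d=cv2.resize(s[155:235,255:345],None,fx=4,fy=4,interpolation=cv2.INTER_CUBIC)
o=np.zeros((900,800,3),np.uint8)
for im,(y,x) in((a,(0,0)),(b,(0,370)),(c,(450,0)),(d,(450,310))): 
  o[y:y+im.shape[0],x:x+im.shape[1]]=im[:900-y,:800-x]
o=np.clip(o.astype(float)*1.5,0,255).astype(np.uint8)
cv2.imwrite('pics/crop1.png',cv2.resize(o,(533,600)))
np.set_printoptions(precision=4,suppress=True)
S,T=F['scene'],F['top']
for n,u,v in (('lid',(299,190),(366,225)),('openrim',(404,264),(204,205)),('handle',(418,220),(204,236))): print(n,*tri(S,u,T,v))
```

```text
lid [ 0.53   -0.1895  0.0093] 0.007329483830921392
openrim [0.5846 0.2325 0.0607] 0.0033053785207486975
handle [0.5087 0.211  0.145 ] 0.0008637572764013272
```

View pics/crop1.png

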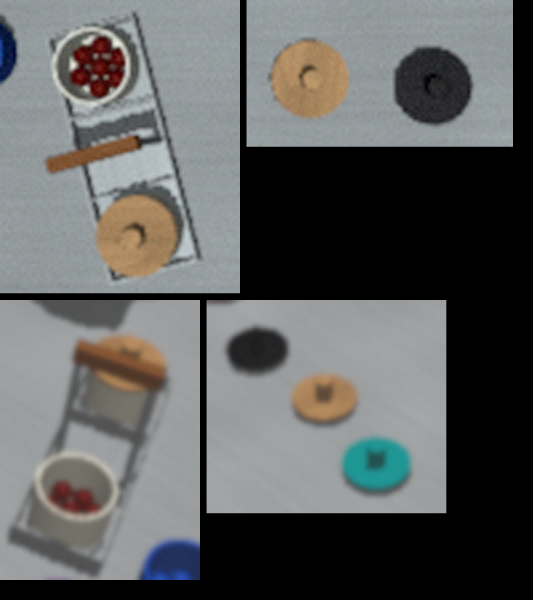

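Run:
```python
from h import *
import pickle
F=pickle.load(open('F0.pkl','rb'))
np.set_printoptions(precision=4,suppress=True)
S,T=F['scene'],F['top']
# lid blobs by hue
def blob(f,x0,y0,x1,y1,sat=60):
    im=f['pixels'][y0:y1,x0:x1]; h=cv2.cvtColor(im,cv2.COLOR_RGB2HSV)
    m=((h[...,0]>4)&(h[...,0]<28)&(h[...,1]>sat)).astype(np.uint8)
    n,l,st,c=cv2.connectedComponentsWithStats(m)
    i=1+np.argmax(st[1:,4]); cs,_=cv2.findContours((l==i).astype(np.uint8),cv2.RETR_EXTERNAL,cv2.CHAIN_APPROX_NONE)
    e=cv2.fitEllipse(max(cs,key=len)); r=cv2.minAreaRect(max(cs,key=len))
    return c[i]+[x0,y0],(e[0][0]+x0,e[0][1]+y0),e[1],r,st[i]
lt=blob(T,340,200,390,250); ls=blob(S,280,175,318,207)
print(lt);print(ls)
print('tri disc',tri(S,ls[1],T,lt[1]), atz(T,lt[1],.011),atz(S,ls[1],.011))
print('fitted',blob(T,203,250,245,290))
print('handle',blob(T,180,222,235,250))
def big(f,x0,y0,x1,y1,k,fn):
    c=cv2.resize(f['pixels'][y0:y1,x0:x1,::-1],None,fx=k,fy=k,interpolation=cv2.INTER_CUBIC)
    c=np.clip(c*1.7,0,255).astype(np.uint8); cv2.imwrite(fn,c)
big(T,180,180,250,290,5.4,'pics/bt.png'); big(S,375,195,445,295,6,'pics/bs.png')
```

```text
(array([363.1945, 224.1409]), (363.1984329223633, 224.14269828796387), (27.773460388183594, 28.141475677490234), ((23.0, 24.0), (28.0, 28.0), 90.0), array([  9,  10,  29,  29, 653], dtype=int32))
(array([298.7085, 191.3586]), (298.69049072265625, 191.36623573303223), (17.13723373413086, 23.35886573791504), ((18.5, 16.5), (17.0, 23.0), 90.0), array([  7,   8,  24,  18, 343], dtype=int32))
tri disc (array([ 0.5339, -0.1838,  0.0096]), np.float64(0.002582169769487196)) [ 0.5348 -0.1846  0.011 ] [ 0.5341 -0.1817  0.011 ]
fitted (array([220.8843, 267.9112]), (220.89336967468262, 267.90390968322754), (29.479642868041992, 30.320518493652344), ((18.0, 18.0), (30.0, 30.0), 90.0), array([  3,   3,  31,  31, 743], dtype=int32))
handle (array([204.3866, 237.2784]), (203.52341651916504, 237.52071380615234), (5.172954082489014, 46.741336822509766), ((24.83962059020996, 15.188678741455078), (5.7691426277160645, 35.851104736328125), 74.05460357666016), array([  7,   9,  36,  14, 194], dtype=int32))
```

View pics/bt.png

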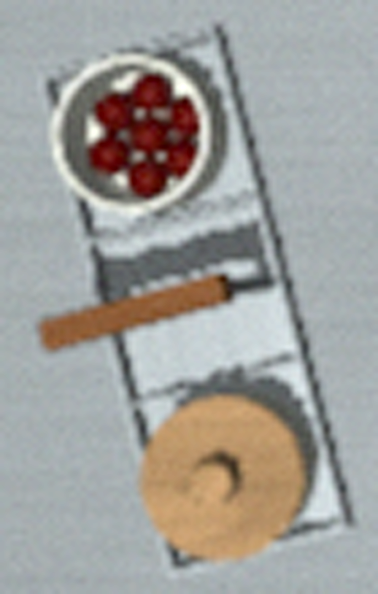

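View pics/bs.png

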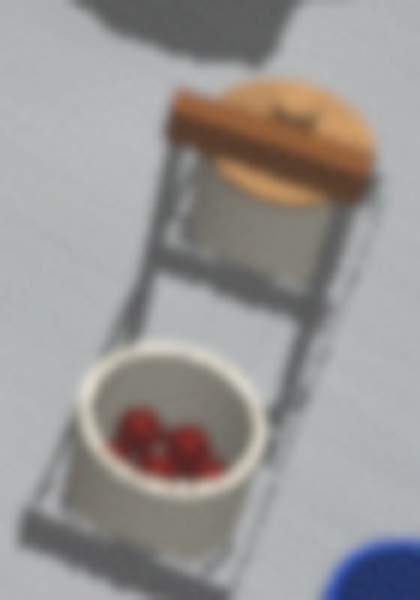

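Run:
```python
from h import *
import pickle
from scipy.optimize import least_squares
F=pickle.load(open('F0.pkl','rb'))
np.set_printoptions(precision=4,suppress=True)
S,T=F['scene'],F['top']
ct=lambda x,y:((x+.5)/5.4-.5+180,(y+.5)/5.4-.5+180)
cs=lambda x,y:((x+.5)/6-.5+375,(y+.5)/6-.5+195)
R=tri(S,cs(172,417),T,ct(132,132)); print('rim',R,atz(T,ct(132,132),.063),atz(S,cs(172,417),.063))
L=atz(T,(220.9,267.9),.066); print('fitted',L)
LS=atz(S,cs(293,143),.067); print('fit scene',LS)
print('yaw pots',np.arctan2(*(R[0]-L)[1::-1][:2]), np.arctan2((R[0]-L)[1],(R[0]-L)[0]))
print('tri lidcentre',tri(S,cs(293,143),T,(220.9,267.9)))
h1=atz(T,ct(42,334),.15);h2=atz(T,ct(229,287),.15)
print('handle ends top',h1,h2,(h1+h2)/2,np.linalg.norm(h1-h2),np.arctan2(*(h1-h2)[1::-1]))
g1=cs(170,120);g2=cs(370,175) # mid of end faces scene
p1,p2=atz(S,g1,.147),atz(S,g2,.147)
print('handle scene',p1,p2,(p1+p2)/2,np.linalg.norm(p1-p2))
c,d=(p1+p2)/2,0
print('tri',tri(S,((g1[0]+g2[0])/2,(g1[1]+g2[1])/2),T,((ct(42,334)[0]+ct(229,287)[0])/2,(ct(42,334)[1]+ct(229,287)[1])/2)))
# tray long edges in top (z=.025)
for a,b in (((218,28),(350,522)),((50,80),(172,562))):
    A,B=atz(T,ct(*a),.025),atz(T,ct(*b),.025); print('edge',A,B,np.arctan2((A-B)[1],(A-B)[0]),np.linalg.norm(A-B))
```

```text
rim (array([0.5871, 0.2318, 0.0623]), np.float64(0.0029430491786506616)) [0.5879 0.2304 0.063 ] [0.5866 0.2332 0.063 ]
fitted [0.4241 0.1853 0.066 ]
fit scene [0.4232 0.1906 0.067 ]
yaw pots 0.27812404169121707 0.27812404169121707
tri lidcentre (array([0.4226, 0.1878, 0.0643]), np.float64(0.005104397591988998))
handle ends top [0.4957 0.2501 0.15  ] [0.5164 0.167  0.15  ] [0.506  0.2085 0.15  ] 0.08560566254502262 1.815322872637534
handle scene [0.5203 0.1737 0.147 ] [0.4917 0.2509 0.147 ] [0.506  0.2123 0.147 ] 0.08231610279735192
tri (array([0.5051, 0.2109, 0.145 ]), np.float64(0.002949143742567032))
edge [0.6402 0.1971 0.025 ] [0.3981 0.131  0.025 ] 0.26652329339268366 0.25096335086677735
edge [0.6147 0.2796 0.025 ] [0.3788 0.2179 0.025 ] 0.25597307502869804 0.24383776693933812
```

Loose lid candidates in the top view are bamboo (363,224), turquoise (319,209) and black (410,227). The bamboo one fits, at about (0.534, -0.184). Pot candidates are white with dates (204,204), blue (158,199) and purple (181,159). The white one standing in the tray fits, with its rim at about (0.587, 0.232, 0.0625). The enlarged crops confirm both. The carrier yaw is about 0.265 rad.

>>> step_arm --pt "0.07 0.085 -0.02 0 0 -0.01 0" --pt "0.14 0.17 -0.04 0 0 -0.02 0" --pt "0.21 0.255 -0.07 0 0 -0.03 0" --pt "0.28 0.34 -0.1 0 0 -0.04 0" --pt "0.35 0.425 -0.13 0 0 -0.055 0" --pt "0.42 0.51 -0.16 0 0 -0.055 0" --pt "0.49 0.6 -0.19 0 0 -0.055 0" --pt "0.56 0.69 -0.21 0 0 -0.055 0" --pt "0.61 0.77 -0.22 0 0 -0.055 0" --pt "0.642 0.807 -0.22 0 0 -0.055 0"

```text
time: 2.0
tool_pos: [0.5178, -0.2044, 0.1239]
tool_rot: [-0.0, 0.991, 0.132, -0.0]
contact_force: [0.1, -0.4, -0.1]
gripper_width: 0.997
```

>>> step_arm --pt "0 0 0 0 0 0 0" --pt "0 0 0 0 0 0 0" --pt "0 0 0 0 0 0 0"

```text
time: 2.3
tool_pos: [0.517, -0.2071, 0.1247]
tool_rot: [0.0, 0.991, 0.132, 0.0]
contact_force: [0.3, -1.1, 1.1]
gripper_width: 1.001
```

Run:
```python
from h import *
np.set_printoptions(precision=4,suppress=True)
s=monitor.state();print(s)
f=grab('top','t1.png');g=grab('scene','s1.png')
cv2.imwrite('pics/z1.png',np.hstack([cv2.resize(x,(400,400),interpolation=cv2.INTER_CUBIC) for x in (f['pixels'][160:260,310:410,::-1],g['pixels'][110:210,250:350,::-1])]))
P=s['tool_pos'];print(proj(f,P)-[310,160],proj(g,P)-[250,110])
```

```text
{'time': 2.3, 'joint_pos': array([-0.5144, -0.0189,  1.869 , -0.0004,  1.2912,  0.7918]), 'joint_vel': array([-0.0201, -0.0054,  0.0009,  0.0015, -0.0009,  0.0016]), 'joint_efforts': array([  0.8707, -33.6291, -34.5483,   0.0345,   0.0046,  -0.0013]), 'tool_pos': array([ 0.517 , -0.2071,  0.1247]), 'tool_rot': array([0.0003, 0.9913, 0.1319, 0.    ]), 'contact_force': array([ 0.2851, -1.0565,  1.1346]), 'ft_torque': array([ 0.0108, -0.033 , -0.0317]), 'gripper_width': 1.0008676428643342}
[[66.4257 71.9624]] [[45.2478 47.0575]]
```

View pics/z1.png

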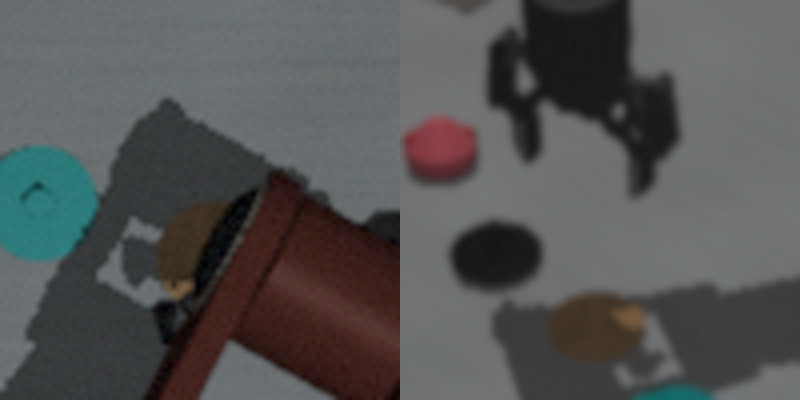

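>>> step_arm --pt "0.034 0.048 0 0 0 0 0" --pt "0.034 0.048 -0.05 0 0 0 0" --pt "0.034 0.048 -0.1 0 0 0 0" --pt "0.034 0.048 -0.14 0 0 0 0" --pt "0.034 0.048 -0.17 0 0 0 0" --pt "0.034 0.048 -0.19 0 0 0 0" --pt "0.034 0.048 -0.205 0 0 0 0" --pt "0.034 0.048 -0.213 0 0 0 0" --pt "0.034 0.048 -0.213 0 0 0 0" --pt "0.034 0.048 -0.213 0 0 0 0"

```text
time: 3.4
tool_pos: [0.5347, -0.1826, 0.0187]
tool_rot: [0.0, 0.991, 0.132, 0.001]
contact_force: [-0.2, -0.4, -0.2]
gripper_width: 1.0
```

Run:
```python
from h import *
g=grab('scene','s2.png');print(monitor.state()['tool_pos'])
cv2.imwrite('pics/z2.png',cv2.resize(g['pixels'][140:230,250:350,::-1],(700,630),interpolation=cv2.INTER_CUBIC))
```

```text
[ 0.53480448 -0.18264153  0.01883243]
```

View pics/z2.png

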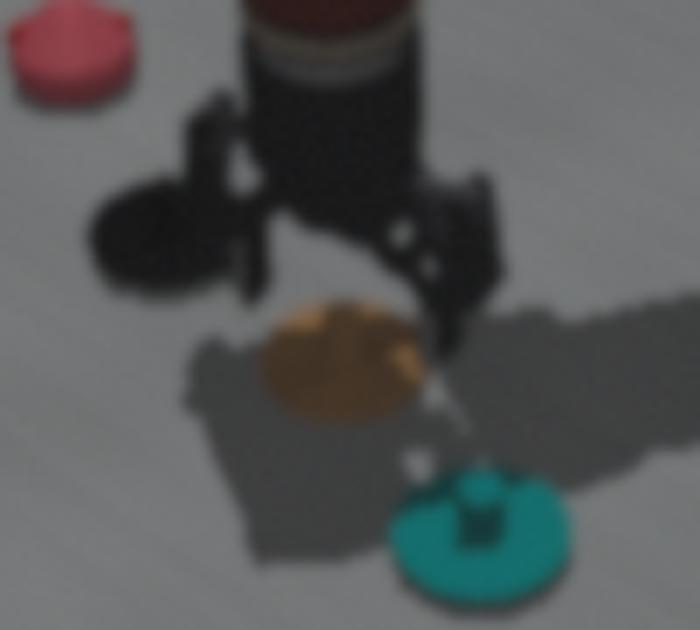

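>>> step_arm --pt "0 0 -0.006 0 0 0 60" --pt "0 0 -0.006 0 0 0 120" --pt "0 0 -0.006 0 0 0 170" --pt "0 0 -0.006 0 0 0 255" --pt "0 0 -0.006 0 0 0 255" --pt "0 0 -0.006 0 0 0 255" --pt "0 0 -0.006 0 0 0 255" --pt "0 0 -0.006 0 0 0 255" --pt "0 0 -0.006 0 0 0 255" --pt "0 0 -0.006 0 0 0 255"

```text
time: 4.45
tool_pos: [0.5344, -0.1825, 0.0153]
tool_rot: [0.0, 0.991, 0.132, 0.0]
contact_force: [-0.1, 0.8, 3.2]
gripper_width: 0.208
```

>>> step_arm --pt "0 0 0 0 0 0 255" --pt "0 0 0 0 0 0 255" --pt "0 0 0 0 0 0 255"

```text
time: 4.75
tool_pos: [0.5345, -0.1825, 0.0153]
tool_rot: [0.0, 0.991, 0.132, 0.0]
contact_force: [1.7, -0.2, 3.9]
gripper_width: 0.216
```

>>> step_arm --pt "0 0 0.02 0 0 0 255" --pt "0 0 0.06 0 0 0 255" --pt "0 0 0.12 0 0 0 255" --pt "0 0 0.2 0 0 0 255" --pt "0 0 0.28 0 0 0 255" --pt "0 0 0.36 0 0 0 255" --pt "0 0 0.41 0 0 0 255" --pt "0 0 0.44 0 0 0 255" --pt "0 0 0.44 0 0 0 255"

```text
time: 5.65
tool_pos: [0.5349, -0.1827, 0.2373]
tool_rot: [0.001, 0.991, 0.132, 0.001]
contact_force: [0.2, -0.6, -1.3]
gripper_width: 0.207
```

Run:
```python
from h import *
g=grab('scene','s3.png');s=monitor.state();print(s['tool_pos'],s['gripper_width'],s['contact_force'],proj(g,s['tool_pos']))
cv2.imwrite('pics/z3.png',cv2.resize(g['pixels'][70:190,220:340,::-1],(600,600),interpolation=cv2.INTER_CUBIC))
```

```text
[ 0.53403186 -0.18232368  0.23489964] 0.2125301450046627 [ 0.41956724  0.16430918 -1.18353427] [[295.59812709 132.16037469]]
```

View pics/z3.png

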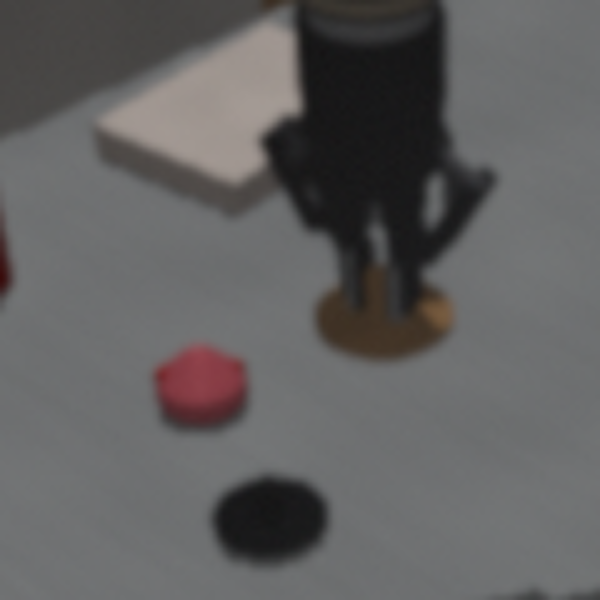

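>>> step_arm --pt "0.01 0.05 0 0 0 0 255" --pt "0.02 0.13 0 0 0 0 255" --pt "0.03 0.22 0 0 0 0 255" --pt "0.05 0.31 0 0 0 0 255" --pt "0.06 0.4 0 0 0 0 255" --pt "0.07 0.49 0 0 0 0 255" --pt "0.08 0.58 0 0 0 0 255" --pt "0.09 0.67 0 0 0 0 255" --pt "0.1 0.74 0 0 0 0 255" --pt "0.106 0.79 0 0 0 0 255"

```text
time: 6.7
tool_pos: [0.5856, 0.2148, 0.2312]
tool_rot: [0.0, 0.991, 0.133, -0.003]
contact_force: [-0.1, -0.6, -0.0]
gripper_width: 0.212
```

>>> step_arm --pt "0 0.025 0 0 0 0 255" --pt "0 0.039 0 0 0 0 255" --pt "0 0.039 0 0 0 0 255"

```text
time: 7.0
tool_pos: [0.5866, 0.2319, 0.2336]
tool_rot: [0.0, 0.991, 0.132, -0.001]
contact_force: [0.1, 0.1, -0.5]
gripper_width: 0.212
```

Run:
```python
from h import *
g=grab('scene','s4.png');f=grab('top','t4.png');s=monitor.state();print(s['tool_pos'],s['gripper_width'],s['joint_pos'],proj(g,s['tool_pos']))
cv2.imwrite('pics/z4.png',np.hstack([cv2.resize(x,(400,500),interpolation=cv2.INTER_CUBIC) for x in (g['pixels'][170:320,360:480,::-1],f['pixels'][160:310,150:270,::-1])]))
```

```text
[0.58702128 0.23106493 0.23447224] 0.20869947101390512 [ 2.57312194e-01  6.52122542e-02  1.59456884e+00 -4.62456940e-04
  1.48278526e+00  1.56387304e+00] [[414.20323756 216.55181878]]
```

View pics/z4.png

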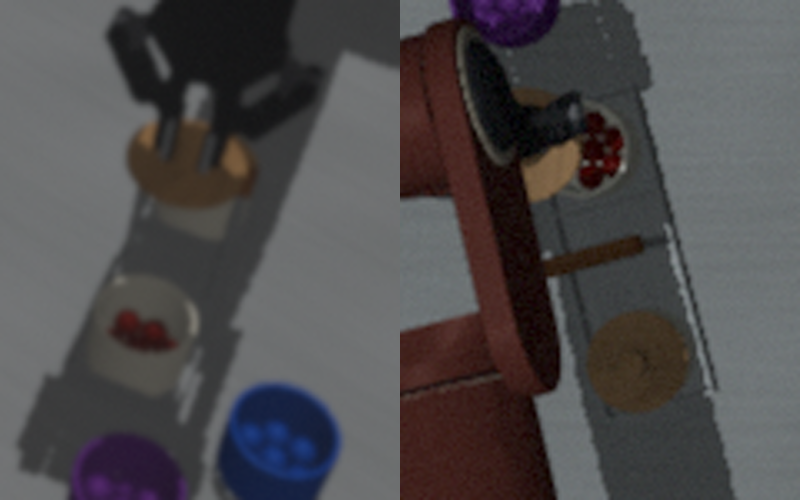

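>>> step_arm --pt "0 0 -0.05 0 0 0 255" --pt "0 0 -0.11 0 0 0 255" --pt "0 0 -0.17 0 0 0 255" --pt "0 0 -0.23 0 0 0 255" --pt "0 0 -0.26 0 0 0 255" --pt "0 0 -0.279 0 0 0 255" --pt "0 0 -0.279 0 0 0 255" --pt "0 0 -0.279 0 0 0 255"

```text
time: 7.9
tool_pos: [0.5882, 0.2321, 0.0971]
tool_rot: [-0.0, 0.991, 0.132, 0.001]
contact_force: [0.8, -0.4, -1.4]
gripper_width: 0.21
```

Run:
```python
from h import *
np.set_printoptions(precision=4,suppress=True)
g=grab('scene','s5.png');f=grab('top','t5.png');s=monitor.state();P=s['tool_pos'];print(P)
for q in (0,): 
  im=np.clip(np.hstack([cv2.resize(x,(400,500),interpolation=cv2.INTER_CUBIC) for x in (g['pixels'][215:315,365:445,::-1],f['pixels'][170:240,176:232,::-1])])*1.8,0,255)
cv2.imwrite('pics/z5.png',im)
# expected outline of lid disc bottom & rim, if lid axis at TCP
th=np.linspace(0,2*np.pi,60)
C=P+[0,0,-.003]; print('disc top centre proj',proj(g,C),proj(f,C))
```

```text
[0.5885 0.2324 0.0976]
disc top centre proj [[404.528  256.5898]] [[200.4144 203.4813]][ WARN:0@1.641] global loadsave.cpp:1063 imwrite_ Unsupported depth image for selected encoder is fallbacked to CV_8U.
```

View pics/z5.png

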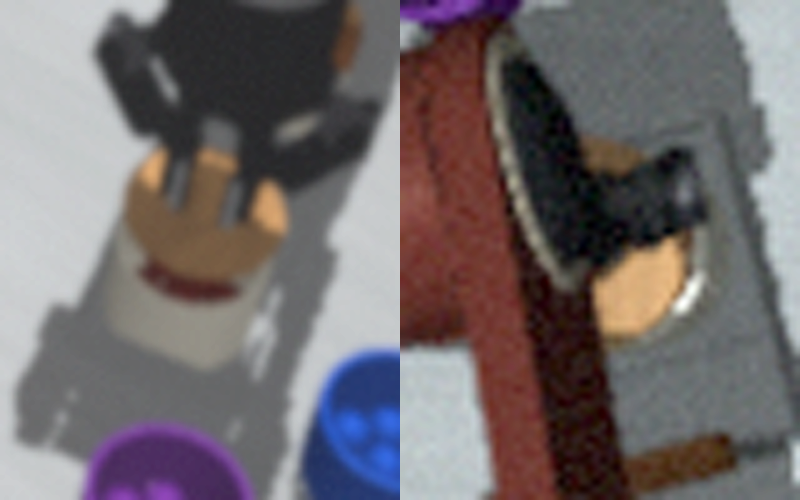

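```bash
cat > fit.py <<'E'
from h import *
from scipy.optimize import least_squares
def hull(f,x,y,zt,zb,r):
    th=np.linspace(0,2*np.pi,180,endpoint=False)
    P=np.concatenate([np.stack([x+r*np.cos(th),y+r*np.sin(th),0*th+z],1) for z in (zt,zb)])
    return cv2.convexHull(proj(f,P).astype(np.float32))
def fit(f,pts,x0,zt,zb,r):
    def res(p):
        h=hull(f,p[0],p[1],zt,zb,r); return [cv2.pointPolygonTest(h,(float(a),float(b)),True) for a,b in pts]
    o=least_squares(res,x0,diff_step=1e-3,loss='soft_l1',f_scale=.5); return o.x,np.sqrt(np.mean(np.square(res(o.x))))
def lidmask(f,x0,y0,x1,y1):
    h=cv2.cvtColor(f['pixels'][y0:y1,x0:x1],cv2.COLOR_RGB2HSV)
    m=((h[...,0]>4)&(h[...,0]<28)&(h[...,1]>60)).astype(np.uint8)
    n,l,st,c=cv2.connectedComponentsWithStats(m); i=1+np.argmax(st[1:,4])
    cs,_=cv2.findContours((l==i).astype(np.uint8),cv2.RETR_EXTERNAL,cv2.CHAIN_APPROX_NONE)
    return max(cs,key=len)[:,0]+[x0,y0]
E
python3 - <<'E'
from fit import *
import pickle
np.set_printoptions(precision=4,suppress=True)
S0=pickle.load(open('F0.pkl','rb'))['scene'];T0=pickle.load(open('F0.pkl','rb'))['top']
g=grab('scene');P=monitor.state()['tool_pos']
c=lidmask(g,385,235,430,278)
low=c[c[:,1]>255]   # lower arc
# contour pixels lie inside boundary; expand by .5 px outward handled by r bias
print(len(low),'lid now',fit(g,low,P[:2],P[2]-.003,P[2]-.007,.039-.001),'tcp',P)
c0=lidmask(S0,280,175,318,207); print('lid at start scene',fit(S0,c0,[.534,-.183],.012,.008,.038))
c1=lidmask(T0,340,200,390,250); print('lid at start top',fit(T0,c1,[.534,-.183],.012,.008,.038))
# rim: bright outer edge in scene0
im=cv2.cvtColor(S0['pixels'],cv2.COLOR_RGB2GRAY)[235:300,380:430];print(im[15:45:2,5:42].tolist() if 0 else '')
cen=proj(S0,[.587,.232,.063])[0];print(cen)
E
```

```text
64 lid now (array([0.5876, 0.2339]), np.float64(4.974669817208623)) tcp [0.5884 0.2325 0.0975]
lid at start scene (array([ 0.5328, -0.183 ]), np.float64(0.4316465467274787))
lid at start top (array([ 0.5349, -0.1846]), np.float64(0.38171762596268877))

[402.7658 263.9268]
```

Run:
```python
from fit import *
import pickle
np.set_printoptions(precision=4,suppress=True)
F0=pickle.load(open('F0.pkl','rb'))
def rim(f,x,y):
    im=cv2.cvtColor(f['pixels'],cv2.COLOR_RGB2GRAY).astype(np.float32)
    th=np.linspace(0,2*np.pi,72,endpoint=False); rr=np.linspace(.028,.046,73)
    for k in range(6):
        P=np.stack([x+np.outer(np.cos(th),rr),y+np.outer(np.sin(th),rr),np.full((72,73),.063)],-1)
        uv=proj(f,P).astype(np.float32).reshape(72,73,2)
        v=cv2.remap(im,uv[...,0],uv[...,1],cv2.INTER_CUBIC)
        w=np.clip(v-v.mean(1,keepdims=True)-4,0,None)**2+1e-9; r=(w*rr).sum(1)/w.sum(1)
        A=np.stack([np.cos(th),np.sin(th),np.ones(72)],1)
        s=np.linalg.lstsq(A,r,rcond=None)[0]; e=r-A@s; k2=abs(e)<.003; s=np.linalg.lstsq(A[k2],r[k2],rcond=None)[0]
        x+=s[0];y+=s[1]
    return x,y,s[2],k2.sum()
for c in F0: print('rim',c,rim(F0[c],.587,.232))
g=grab('scene');P=monitor.state()['tool_pos']
c=lidmask(g,385,235,430,278); print(c.tolist())
```

```text
rim scene (np.float64(0.58610622940687), np.float64(0.23298349071241872), np.float64(0.03639589678438122), np.int64(72))
rim top (np.float64(0.5865299414280831), np.float64(0.23192553536446942), np.float64(0.03613584519803114), np.int64(72))
[[397, 244], [396, 245], [395, 246], [394, 247], [393, 248], [392, 249], [392, 250], [391, 251], [391, 252], [391, 253], [391, 254], [391, 255], [390, 256], [390, 257], [390, 258], [391, 259], [391, 260], [391, 261], [392, 262], [393, 263], [393, 264], [394, 265], [394, 266], [394, 267], [394, 268], [393, 269], [393, 270], [393, 269], [394, 268], [395, 267], [396, 267], [397, 268], [398, 269], [399, 269], [400, 270], [401, 271], [402, 270], [403, 271], [404, 271], [405, 271], [406, 271], [407, 271], [408, 271], [409, 271], [410, 271], [411, 272], [411, 271], [412, 270], [413, 269], [414, 269], [415, 268], [416, 268], [417, 267], [418, 266], [419, 265], [420, 264], [420, 263], [421, 262], [421, 261], [422, 260], [422, 259], [422, 258], [422, 257], [422, 256], [421, 255], [421, 254], [421, 253], [420, 252], [420, 251], [419, 250], [418, 250], [417, 251], [416, 252], [416, 253], [415, 254], [415, 255], [415, 256], [414, 257], [414, 258], [413, 259], [412, 260], [411, 260], [410, 261], [409, 260], [408, 259], [408, 258], [408, 257], [408, 256], [409, 255], [409, 254], [409, 253], [410, 252], [410, 251], [411, 250], [412, 249], [412, 248], [412, 247], [412, 246], [411, 246], [410, 245], [409, 245], [408, 245], [407, 245], [406, 244], [405, 244], [404, 245], [404, 246], [404, 247], [404, 248], [403, 249], [403, 250], [403, 251], [403, 252], [403, 253], [402, 254], [402, 255], [401, 256], [400, 257], [399, 257], [398, 256], [398, 255], [397, 254], [397, 253], [397, 252], [397, 251], [397, 250], [398, 249], [398, 248], [398, 247], [398, 246], [398, 245]]
```

Run:
```python
from fit import *
np.set_printoptions(precision=4,suppress=True)
g=grab('scene');P=monitor.state()['tool_pos']
c=lidmask(g,385,235,430,278).tolist()
i=c.index([394,265]) if [394,265] in c else 0
pts=[p for p in c if (p[0]<=393 and p[1]<=263) or (p[0]>=418 and p[1]>=250) or (397<=p[0]<=418 and p[1]>=266)]
for r in(.038,.0385,.039):
  for dz in (0,.002): print(r,dz,len(pts),fit(g,pts,P[:2],P[2]-.003+dz,P[2]-.007+dz,r))
print(P)
```

```text
0.038 0 59 (array([0.5862, 0.2352]), np.float64(0.7612833671349797))
0.038 0.002 59 (array([0.5876, 0.2357]), np.float64(0.7641689288325807))
0.0385 0 59 (array([0.5859, 0.235 ]), np.float64(0.790098323767296))
0.0385 0.002 59 (array([0.5873, 0.2355]), np.float64(0.7996893235957366))
0.039 0 59 (array([0.5856, 0.2348]), np.float64(0.848699154704299))
0.039 0.002 59 (array([0.587 , 0.2353]), np.float64(0.8637047981764396))
[0.5879 0.2324 0.0969]
```

>>> step_arm --pt "0 -0.003 -0.01 0 0 0 255" --pt "0 -0.003 -0.02 0 0 0 255" --pt "0 -0.003 -0.026 0 0 0 255" --pt "0 -0.003 -0.026 0 0 0 255" --pt "0 -0.003 -0.026 0 0 0 255"

```text
time: 8.65
tool_pos: [0.587, 0.2306, 0.0822]
tool_rot: [0.0, 0.991, 0.132, -0.0]
contact_force: [1.2, -0.3, -0.1]
gripper_width: 0.212
```

Run:
```python
from fit import *
np.set_printoptions(precision=4,suppress=True)
g=grab('scene');f=grab('top');P=monitor.state()['tool_pos'];print(P,monitor.state()['contact_force'])
c=lidmask(g,385,235,430,285).tolist();print(c)
im=np.clip(np.hstack([cv2.resize(x,(400,500),interpolation=cv2.INTER_CUBIC) for x in (g['pixels'][215:315,365:445,::-1],f['pixels'][170:240,176:232,::-1])])*1.8,0,255).astype(np.uint8)
cv2.imwrite('pics/z6.png',im)
```

```text
[0.5873 0.2307 0.0826] [ 0.0984  0.7348 -0.0132]
[[395, 248], [394, 249], [393, 250], [392, 251], [392, 252], [391, 253], [390, 254], [390, 255], [390, 256], [389, 257], [389, 258], [389, 259], [389, 260], [389, 261], [389, 262], [390, 263], [390, 264], [391, 265], [391, 266], [392, 267], [392, 268], [393, 269], [394, 270], [394, 271], [395, 271], [396, 272], [397, 272], [398, 273], [399, 273], [400, 274], [401, 274], [402, 274], [403, 275], [404, 274], [405, 274], [406, 274], [407, 274], [408, 274], [409, 274], [410, 274], [411, 274], [412, 273], [413, 272], [414, 271], [415, 271], [416, 270], [417, 269], [418, 268], [418, 267], [419, 266], [419, 265], [420, 264], [420, 263], [420, 262], [420, 261], [420, 260], [420, 259], [420, 258], [419, 257], [419, 256], [419, 255], [418, 254], [417, 254], [416, 254], [415, 254], [414, 255], [414, 256], [414, 257], [413, 258], [413, 259], [413, 260], [413, 261], [412, 262], [411, 262], [410, 263], [409, 264], [408, 264], [407, 263], [407, 262], [407, 261], [407, 260], [407, 259], [407, 258], [408, 257], [408, 256], [408, 255], [409, 254], [409, 253], [410, 252], [410, 251], [410, 250], [410, 249], [409, 249], [408, 249], [407, 248], [406, 248], [405, 248], [404, 248], [403, 248], [403, 249], [402, 250], [402, 251], [402, 252], [402, 253], [402, 254], [402, 255], [401, 256], [401, 257], [401, 258], [400, 259], [399, 260], [398, 260], [397, 259], [396, 258], [396, 257], [396, 256], [396, 255], [396, 254], [396, 253], [397, 252], [397, 251], [397, 250], [397, 249], [397, 248], [396, 248]]
```

View pics/z6.png

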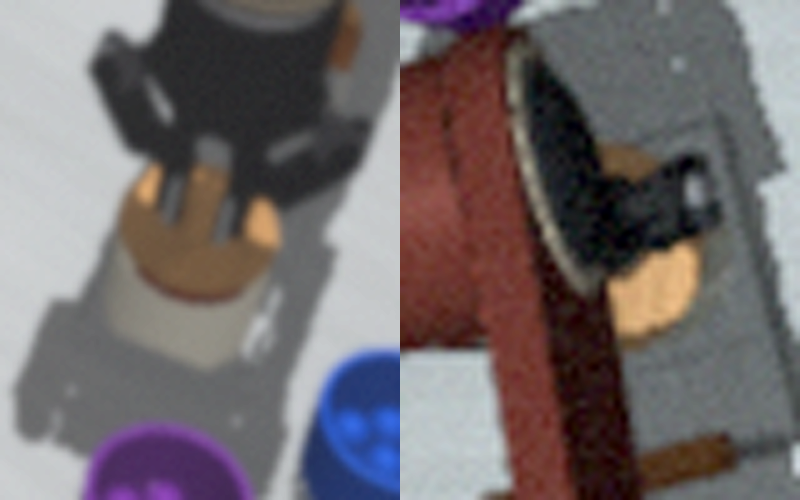

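Run:
```python
from fit import *
np.set_printoptions(precision=4,suppress=True)
g=grab('scene');f=grab('top');P=monitor.state()['tool_pos']
c=lidmask(g,385,235,430,285).tolist()
pts=[p for p in c if p[0]<=393 or p[0]>=417 and p[1]>=254 or p[1]>=267]
print(fit(g,pts,P[:2],P[2]-.003,P[2]-.007,.0385))
c=lidmask(f,199,185,230,225);print(c.tolist())
c=[p for p in c.tolist() if p[0]>=206 and p[1]>=209 or p[1]>=215]
print(fit(f,c,P[:2],P[2]-.003,P[2]-.007,.0385),P)
```

```text
(array([0.5861, 0.2334]), np.float64(0.6206296700544839))
[[215, 203], [214, 204], [213, 204], [212, 205], [211, 204], [210, 205], [209, 204], [209, 205], [209, 206], [208, 207], [207, 207], [206, 208], [205, 208], [204, 207], [204, 208], [205, 209], [204, 210], [205, 211], [205, 212], [204, 213], [204, 214], [205, 214], [206, 215], [205, 216], [204, 217], [203, 217], [202, 216], [202, 215], [202, 214], [201, 213], [201, 212], [202, 211], [201, 212], [200, 211], [199, 210], [199, 209], [199, 210], [200, 211], [200, 212], [199, 213], [200, 213], [201, 213], [202, 214], [202, 215], [202, 216], [202, 217], [202, 218], [202, 219], [202, 218], [203, 217], [204, 218], [205, 217], [206, 218], [206, 219], [207, 218], [208, 218], [209, 218], [210, 217], [211, 217], [212, 216], [213, 215], [214, 214], [215, 214], [215, 213], [216, 212], [217, 211], [217, 210], [217, 209], [217, 208], [217, 207], [218, 206], [217, 205], [218, 204], [217, 203], [216, 203]]
(array([0.5919, 0.2256]), np.float64(1.0549135506363303)) [0.5873 0.2307 0.0827]
```

>>> step_arm --pt "0 0 -0.004 0 0 0 255" --pt "0 0 -0.008 0 0 0 255" --pt "0 0 -0.012 0 0 0 255" --pt "0 0 -0.015 0 0 0 255" --pt "0 0 -0.018 0 0 0 255" --pt "0 0 -0.02 0 0 0 255" --pt "0 0 -0.021 0 0 0 255" --pt "0 0 -0.021 0 0 0 255"

```text
time: 9.65
tool_pos: [0.5871, 0.2307, 0.0719]
tool_rot: [0.0, 0.991, 0.132, -0.0]
contact_force: [0.1, 0.2, -1.3]
gripper_width: 0.211
```

>>> step_arm --pt "0 0 -0.001 0 0 0 255" --pt "0 0 -0.002 0 0 0 255" --pt "0 0 -0.003 0 0 0 255" --pt "0 0 -0.003 0 0 0 255" --pt "0 0 -0.003 0 0 0 255"

```text
time: 10.15
tool_pos: [0.5871, 0.2306, 0.0705]
tool_rot: [-0.0, 0.991, 0.132, -0.0]
contact_force: [-0.2, 0.7, 0.4]
gripper_width: 0.214
```

Run:
```python
from h import *
g=grab('scene');s=monitor.state();print(s['tool_pos'],s['contact_force'])
cv2.imwrite('pics/z7.png',cv2.resize(np.clip(g['pixels'][225:305,370:440,::-1]*1.8,0,255),(525,600),interpolation=cv2.INTER_CUBIC).astype(np.uint8))
```

```text
[0.58716339 0.23063072 0.07049367] [-0.59289534  0.44939042 -0.11551115]
```

View pics/z7.png

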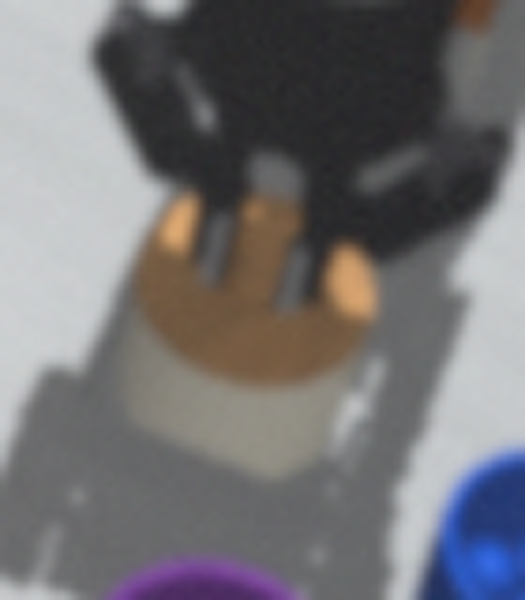

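>>> step_arm --pt "0 0 -0.001 0 0 0 255" --pt "0 0 -0.002 0 0 0 255" --pt "0 0 -0.002 0 0 0 255" --pt "0 0 -0.002 0 0 0 255"

```text
time: 10.6
tool_pos: [0.5874, 0.2307, 0.0704]
tool_rot: [0.0, 0.991, 0.132, 0.0]
contact_force: [-2.6, -0.5, 5.5]
gripper_width: 0.206
```

>>> step_arm --pt "0 0 0 0 0 0 190" --pt "0 0 0 0 0 0 170" --pt "0 0 0 0 0 0 150" --pt "0 0 0 0 0 0 100" --pt "0 0 0 0 0 0 60" --pt "0 0 0 0 0 0 60" --pt "0 0 0 0 0 0 60" --pt "0 0 0 0 0 0 60"

```text
time: 11.4
tool_pos: [0.5872, 0.2306, 0.0695]
tool_rot: [-0.0, 0.991, 0.132, 0.0]
contact_force: [-0.5, -0.0, -0.2]
gripper_width: 0.758
```

>>> step_arm --pt "0 0 0.02 0 0 0 60" --pt "0 0 0.06 0 0 0 60" --pt "0 0 0.12 0 0 0 60" --pt "0 0 0.2 0 0 0 40" --pt "0 0 0.28 0 0 0 0" --pt "0 0 0.33 0 0 0 0" --pt "0 0 0.35 0 0 0 0" --pt "0 0 0.35 0 0 0 0"

```text
time: 12.2
tool_pos: [0.588, 0.2309, 0.2468]
tool_rot: [-0.0, 0.991, 0.132, 0.002]
contact_force: [0.1, 0.0, 0.6]
gripper_width: 1.0
```

Run:
```python
from h import *
np.set_printoptions(precision=4,suppress=True)
g=grab('scene','s8.png');f=grab('top','t8.png');s=monitor.state();print(s['tool_pos'],s['joint_pos'],s['contact_force'])
im=np.clip(np.hstack([cv2.resize(x,(400,533),interpolation=cv2.INTER_CUBIC) for x in (g['pixels'][195:315,360:450,::-1],f['pixels'][170:290,170:260,::-1])])*1.8,0,255).astype(np.uint8)
cv2.imwrite('pics/z8.png',im)
```

```text
[0.5864 0.2304 0.2428] [0.2563 0.0596 1.5865 0.     1.4979 1.5619] [-0.894  -0.1321  0.0213]
```

View pics/z8.png

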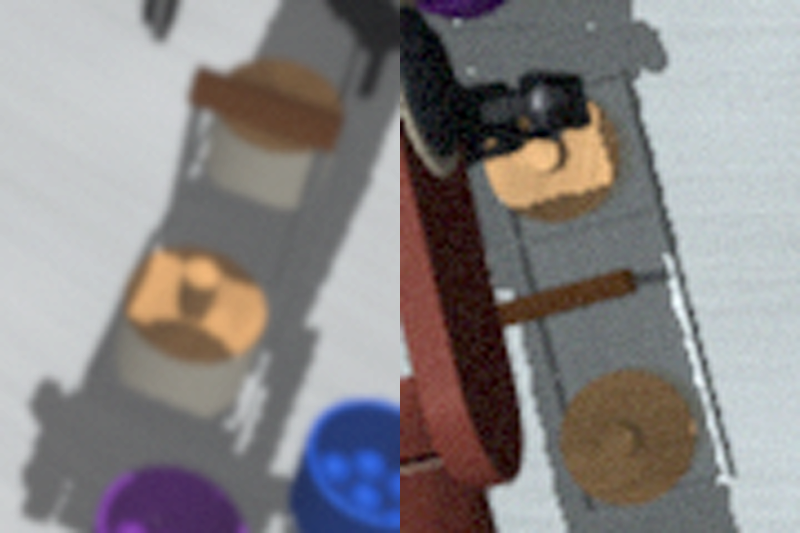

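Run:
```python
from fit import *
import pickle
np.set_printoptions(precision=4,suppress=True)
g=grab('scene');f=grab('top')
F0=pickle.load(open('F0.pkl','rb'))
c=lidmask(F0['top'],203,250,245,290); print('fitted top',fit(F0['top'],c,[.423,.187],.067,.063,.0385))
# lid on pot, scene: all outer pts from low arc
c=lidmask(g,385,243,425,280).tolist()
low=[p for p in c if p[1]>=262 or (p[0]>=416) or (p[0]<=391)]
for z in (.065,.067,.07): print('lid scene',z,fit(g,low,[.586,.233],z,z-.004,.0385),len(low))
# handle: optimise pose of box silhouette against mask in both views
def hm(fr,box,dark):
    x0,y0,x1,y1=box; h=cv2.cvtColor(fr['pixels'][y0:y1,x0:x1],cv2.COLOR_RGB2HSV); return h
def hullbox(fr,x,y,yaw,z=.145):
    P=np.array([[a,b,c] for a in(-.007,.007) for b in(-.042,.042) for c in(-.011,.011)])
    R=np.array([[np.cos(yaw),-np.sin(yaw)],[np.sin(yaw),np.cos(yaw)]])
    Q=P.copy();Q[:,:2]=P[:,:2]@R.T+[x,y];Q[:,2]+=z
    return cv2.convexHull(proj(fr,Q).astype(np.float32))
K=8
def target(fr,box):
    x0,y0,x1,y1=box
    im=cv2.resize(fr['pixels'][y0:y1,x0:x1],None,fx=K,fy=K,interpolation=cv2.INTER_CUBIC).astype(int)
    h=cv2.cvtColor(im.clip(0,255).astype(np.uint8),cv2.COLOR_RGB2HSV)
    return im,h
from scipy.optimize import minimize
M={}
for n,box in (('top',(182,225,230,250)),('scene',(398,205,442,232))):
    im,h=target(F0[n],box)
    m=((h[...,0]<14)&(h[...,1]>105)&(h[...,2]<170)).astype(np.uint8)
    k,l,st,_=cv2.connectedComponentsWithStats(m); m=(l==1+np.argmax(st[1:,4])).astype(np.uint8)
    M[n]=(m,box); cv2.imwrite('pics/m_%s.png'%n,np.vstack([m*255, cv2.cvtColor(im.clip(0,255).astype(np.uint8),cv2.COLOR_RGB2GRAY)]))
def iou(n,x,y,yaw,z):
    m,box=M[n]; H=((hullbox(F0[n],x,y,yaw,z).reshape(-1,2)-box[:2]+.5)*K-.5)
    q=np.zeros_like(m); cv2.fillConvexPoly(q,np.round(H*16).astype(np.int32),1,shift=4)
    return (q&m).sum()/(q|m).sum()
for n in M:
    o=minimize(lambda p:-iou(n,p[0]/100,p[1]/100,p[2]/10,.145),[50.6,21.05,2.62],method='Nelder-Mead',options=dict(initial_simplex=[[50.6,21.05,2.62],[50.9,21.05,2.62],[50.6,21.4,2.62],[50.6,21.05,3.2]]));print(n,o.x/[100,100,10],o.fun)
o=minimize(lambda p:-iou('top',p[0]/100,p[1]/100,p[2]/10,p[3]/100)-iou('scene',p[0]/100,p[1]/100,p[2]/10,p[3]/100),[50.6,21.05,2.62,14.5],method='Nelder-Mead',options=dict(initial_simplex=[[50.6,21.05,2.62,14.5],[50.9,21.05,2.62,14.5],[50.6,21.4,2.62,14.5],[50.6,21.05,3.2,14.5],[50.6,21.05,2.62,14.9]]));print('joint',o.x/[100,100,10,100],o.fun)
```

```text
fitted top (array([0.4241, 0.1854]), np.float64(0.3803710388498463))
lid scene 0.065 (array([0.5822, 0.2314]), np.float64(0.505243269174872)) 56
lid scene 0.067 (array([0.5836, 0.2319]), np.float64(0.52223827703575)) 56
lid scene 0.07 (array([0.5856, 0.2327]), np.float64(0.5497443981722577)) 56
top [0.5041 0.2131 0.2139] -0.4759467040673212
scene [0.5031 0.2104 0.3118] -0.7346739637690383
joint [0.5041 0.2132 0.2142 0.147 ] -1.2011176362217344
```

View pics/m_scene.png

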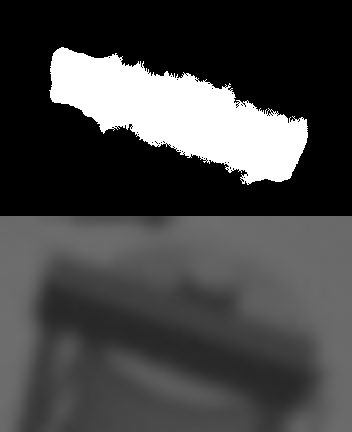

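View pics/m_top.png

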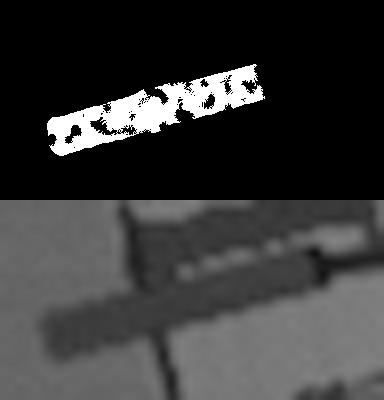

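>>> step_arm --pt "-0.02 -0.005 0 0 0 0.09 0" --pt "-0.04 -0.01 0 0 0 0.19 0" --pt "-0.06 -0.015 0 0 0 0.285 0" --pt "-0.08 -0.02 0 0 0 0.38 0" --pt "-0.1 -0.025 0 0 0 0.475 0" --pt "-0.12 -0.03 0 0 0 0.57 0" --pt "-0.14 -0.035 0 0 0 0.665 0" --pt "-0.163 -0.041 0 0 0 0.76 0" --pt "-0.163 -0.041 0 0 0 0.855 0" --pt "-0.163 -0.041 0 0 0 0.94 0"

```text
time: 13.4
tool_pos: [0.5046, 0.2099, 0.2424]
tool_rot: [-0.001, 0.667, 0.745, -0.001]
contact_force: [0.2, -0.5, 0.3]
gripper_width: 1.002
```

>>> step_arm --pt "0 0 0 0 0 0.05 0" --pt "0 0 0 0 0 0.107 0" --pt "0 0 0 0 0 0.107 0"

```text
time: 13.7
tool_pos: [0.5049, 0.2099, 0.2425]
tool_rot: [-0.001, 0.608, 0.794, -0.001]
contact_force: [-0.0, 0.1, -0.4]
gripper_width: 0.999
```

Run:
```python
from h import *
np.set_printoptions(precision=4,suppress=True)
g=grab('scene','s9.png');s=monitor.state();print(s['tool_pos'],s['tool_rot'],s['joint_pos'],proj(g,s['tool_pos']))
a=np.arctan2(s['tool_rot'][2],s['tool_rot'][1]);print('jaw',(2*a-np.pi/2)%np.pi)
cv2.imwrite('pics/z9.png',cv2.resize(np.clip(g['pixels'][155:295,360:460,::-1]*1.8,0,255),(430,600),interpolation=cv2.INTER_CUBIC).astype(np.uint8))
```

```text
[0.505  0.21   0.2428] [-0.0009  0.6082  0.7938 -0.0011] [ 0.2579 -0.1391  1.7797 -0.      1.5038 -0.0054] [[426.2152 190.1147]]
jaw 0.2633265571727672
```

View pics/z9.png

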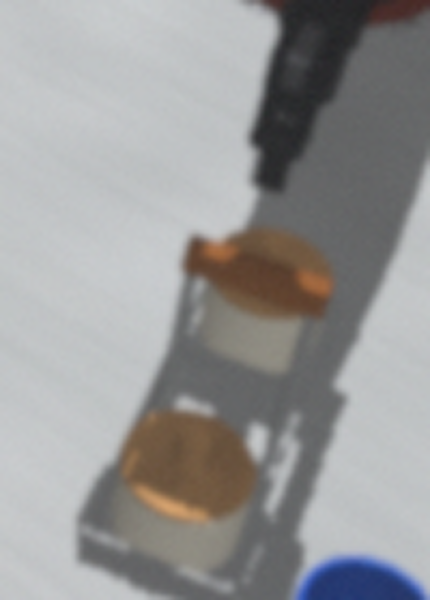

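>>> step_arm --pt "0 0 -0.05 0 0 0 0" --pt "0 0 -0.1 0 0 0 0" --pt "0 0 -0.14 0 0 0 0" --pt "0 0 -0.17 0 0 0 0" --pt "0 0 -0.2 0 0 0 0" --pt "0 0 -0.22 0 0 0 0" --pt "0 0 -0.231 0 0 0 0" --pt "0 0 -0.231 0 0 0 0" --pt "0 0 -0.231 0 0 0 0"

```text
time: 14.65
tool_pos: [0.5062, 0.2103, 0.1298]
tool_rot: [0.0, 0.608, 0.794, 0.0]
contact_force: [0.2, -0.1, 0.6]
gripper_width: 1.002
```

Run:
```python
from h import *
g=grab('scene','s10.png');f=grab('top');s=monitor.state();print(s['tool_pos'],s['contact_force'])
cv2.imwrite('pics/z10.png',np.hstack([cv2.resize(np.clip(x[...,::-1]*1.8,0,255),(400,560),interpolation=cv2.INTER_CUBIC).astype(np.uint8) for x in (g['pixels'][155:295,360:460],f['pixels'][165:305,160:260])]))
```

```text
[0.50635121 0.21033422 0.13008214] [1.41512899 0.17577089 0.75489004]
```

View pics/z10.png

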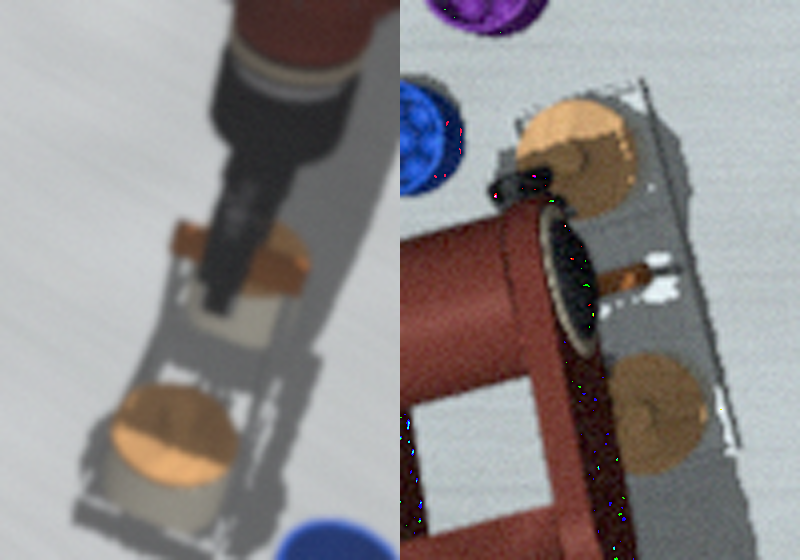

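>>> step_arm --pt "-0.001 0 -0.006 0 0 0 60" --pt "-0.001 0 -0.007 0 0 0 100" --pt "-0.001 0 -0.007 0 0 0 140" --pt "-0.001 0 -0.007 0 0 0 170" --pt "-0.001 0 -0.007 0 0 0 190" --pt "-0.001 0 -0.007 0 0 0 205" --pt "-0.001 0 -0.007 0 0 0 220" --pt "-0.001 0 -0.007 0 0 0 255" --pt "-0.001 0 -0.007 0 0 0 255" --pt "-0.001 0 -0.007 0 0 0 255"

```text
time: 15.75
tool_pos: [0.5053, 0.2102, 0.1257]
tool_rot: [0.0, 0.607, 0.794, 0.0]
contact_force: [0.2, 1.1, 1.6]
gripper_width: 0.152
```

>>> step_arm --pt "0 0 0 0 0 0 255" --pt "0 0 0 0 0 0 255" --pt "0 0 0 0 0 0 255" --pt "0 0 0 0 0 0 255"

```text
time: 16.15
tool_pos: [0.5053, 0.2102, 0.1257]
tool_rot: [0.0, 0.607, 0.794, 0.0]
contact_force: [1.0, 0.4, 2.0]
gripper_width: 0.154
```

>>> step_arm --pt "0 0 0.004 0 0 0 255" --pt "0 0 0.01 0 0 0 255" --pt "0 0 0.018 0 0 0 255" --pt "0 0 0.026 0 0 0 255" --pt "0 0 0.034 0 0 0 255" --pt "0 0 0.04 0 0 0 255" --pt "0 0 0.04 0 0 0 255"

```text
time: 16.85
tool_pos: [0.5056, 0.2103, 0.1463]
tool_rot: [0.0, 0.607, 0.794, 0.001]
contact_force: [0.0, 0.4, -8.6]
gripper_width: 0.151
```

Run:
```python
from h import *
g=grab('scene','s11.png');f=grab('top');s=monitor.state();print(s['tool_pos'],s['contact_force'],s['ft_torque'],s['gripper_width'])
cv2.imwrite('pics/z11.png',np.hstack([cv2.resize(np.clip(x[...,::-1]*1.8,0,255),(400,560),interpolation=cv2.INTER_CUBIC).astype(np.uint8) for x in (g['pixels'][155:295,360:460],f['pixels'][165:305,160:260])]))
```

```text
[0.50520618 0.21013495 0.1456503 ] [-0.08332191 -0.11693113 -7.20227792] [-0.01298314  0.01461358  0.00846381] 0.15489089782108278
```

View pics/z11.png

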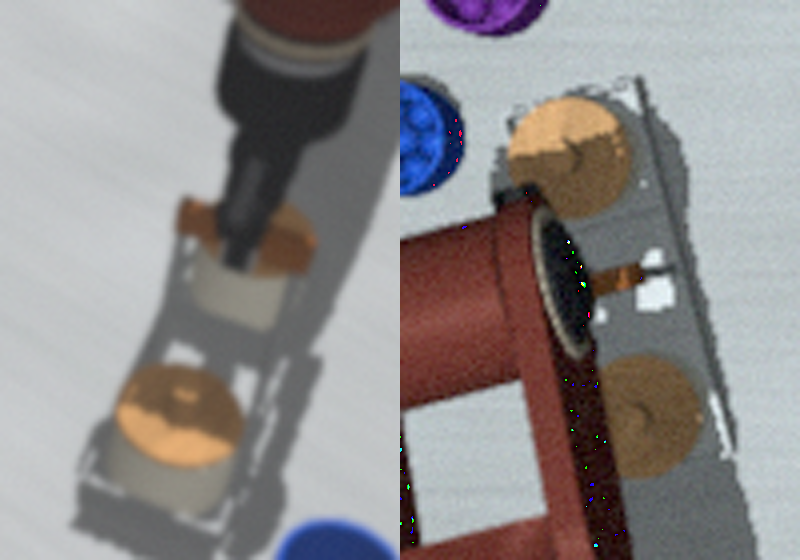

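>>> step_arm --pt "0 0 0.01 0 0 0 255" --pt "0 0 0.03 0 0 0 255" --pt "0 0 0.05 0 0 0 255" --pt "0 0 0.07 0 0 0 255" --pt "0 0 0.09 0 0 0 255" --pt "0 0 0.11 0 0 0 255" --pt "0 0 0.13 0 0 0 255" --pt "0 0 0.15 0 0 0 255" --pt "0 0 0.165 0 0 0 255" --pt "0 0 0.175 0 0 0 255"

```text
time: 17.95
tool_pos: [0.5054, 0.2102, 0.234]
tool_rot: [0.0, 0.607, 0.794, 0.0]
contact_force: [0.3, 0.2, -7.8]
gripper_width: 0.156
```

>>> step_arm --pt "0 0 0.004 0 0 0 255" --pt "0 0 0.005 0 0 0 255" --pt "0 0 0.005 0 0 0 255" --pt "0 0 0.005 0 0 0 255" --pt "0 0 0.005 0 0 0 255" --pt "0 0 0.005 0 0 0 255" --pt "0 0 0.005 0 0 0 255" --pt "0 0 0.005 0 0 0 255"

```text
time: 18.75
tool_pos: [0.5052, 0.2101, 0.2355]
tool_rot: [-0.0, 0.608, 0.794, -0.0]
contact_force: [0.1, -0.2, -6.9]
gripper_width: 0.153
```

Run:
```python
from h import *
g=grab('scene','s12.png');f=grab('top','t12.png');s=monitor.state();print(s['time'],s['tool_pos'],s['contact_force'],s['ft_torque'],s['gripper_width'],s['joint_vel'])
cv2.imwrite('pics/z12.png',np.hstack([cv2.resize(np.clip(x[...,::-1]*1.8,0,255),(400,560),interpolation=cv2.INTER_CUBIC).astype(np.uint8) for x in (g['pixels'][135:275,360:460],f['pixels'][165:305,160:260])]))
```

```text
18.85 [0.50516136 0.21014478 0.23548546] [-0.33816816 -0.04431631 -7.18994401] [0.00289608 0.00775057 0.02464013] 0.1537781616011741 [-0.00065625 -0.00039731  0.00157422 -0.00025656 -0.00074653 -0.00026064]
```

View pics/z12.png

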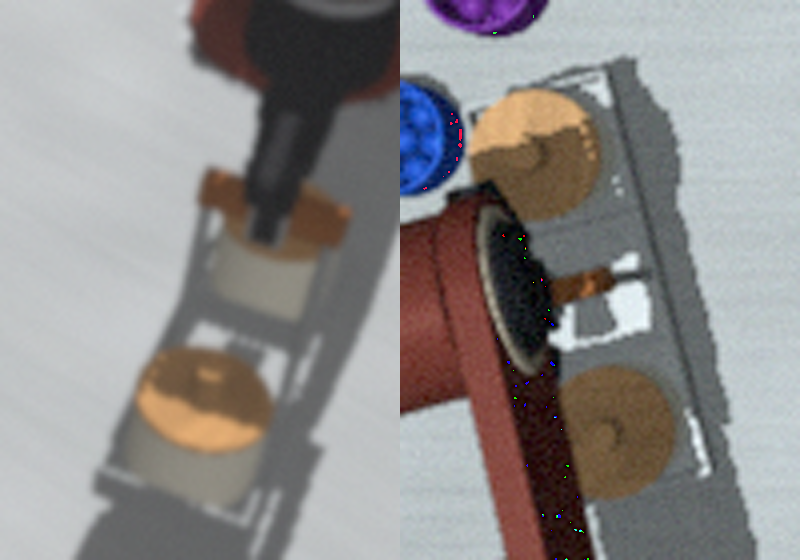

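View pics/s12.png

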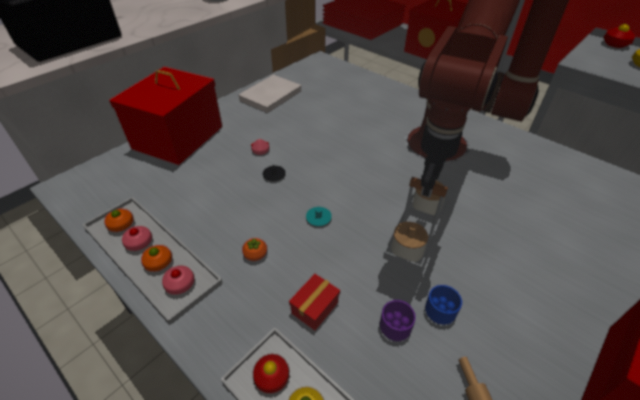

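Run:
```python
from h import *
print(manip.job_done()); s=monitor.state(); print(s['time'],s['tool_pos'],s['contact_force'])
```

```text
the job is handed in; nothing more can be done
None
the job is handed in; nothing more can be done
```

The bamboo lid is on the white pot and released, and the arm is holding the carrier by its handle in the air. I handed the job in at about 18.9 s; it reports no verdict.

- **Lid:** I lowered it until the tool felt 5.5 N at the expected seated height, then let go. The pictures show it level on the rim. A position fit taken after release was about 3 mm off the rim centre at the expected lid height. That fit shifts with the assumed height, and one top-view fit before release disagreed, but the gripper was hiding part of the lid.
- **Carrier:** The final arm reading puts it about 110 mm above its starting height. It was still, with about 7.2 N hanging from the tool and almost no torque. Both pots and lids look upright and in place.
- **Bystanders:** The buns, gift box and look-alikes look unmoved in the last scene picture.
- **Disagreement:** The two cameras differed by 1–3 mm along y. My automatic handle fits were rough, so for the grip point I used my own triangulation together with the midpoint between the pots.

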